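Press the plug through the guard window

ROBOT

A 7-joint arm with a two-finger parallel gripper is mounted at the origin on a cart in front of the work surface, level with it; the furniture and walls round the work are solid. World frame = base frame: x ahead of the robot, y to its left, z up, the work surface at z = 0. Lengths are in m, angles in rad, forces in N, time in s.
With the tool pointing down it reaches from about 0.425 to 0.875 m from the base axis. Payload 9.9 kg.
Tool frame: the origin (TCP) lies at the very end of the fingers, on their centre line; the grasp point (between the pads) lies tcp_to_grasp behind it (tcp_to_grasp is the distance from the TCP to the grasp point, in m); x points along the fingers, z is the direction in which the jaws open and shut, and the axes are right-handed (so a half turn about x gives the same grasp; the last joint's range is limited). The gripper opens to 85 mm and grips with 20 to 120 N. Pads are 22 mm wide; open, the fingers measure 114 mm over their backs; the gripper's body (76 mm by 85 mm) begins 54 mm behind the grasp point. The pads swing forward as they close: fully open they stand 13 mm farther back than shut.
Start: joints at [-1.421, 0.576, 0.025, 1.437, -0.015, 1.129, -0.057], TCP at [0.156, 0.657, 0.231] pointing down, gripper open.
Joint ranges: [-2.76, 2.76], [-0.34, 2.15], [-1.52, 1.57], [0.19, 2.46], [-1.09, 4.23], [0.17, 1.99], [-2.82, 2.82]. Speed limits (rad/s): [2.22, 2.22, 3.01, 3.01, 3.14, 3.14, 3.14].

INTERFACE

Orientations are given as a unit quaternion [x, y, z, w].
In Python, from cell import get_obs, get_image, camera_model, job_done, look_for, tcp_to_grasp gives the robot as it stands.
- The arm moves only by the tool play_rows, never from a script. Its argument "motion" is a list of rows, each a list of 4 numbers: the shift along the tool's x, y, z in m, then the turn about the tool's x in rad. In form: [[dx, dy, dz, spin], ...]. A call has 1 to 20 rows; each row is the pose to reach, as a shift and turn from the pose commanded when the call began, along the tool's axes at that moment; what a row does not reach only later rows make up. A row lasts 1/10 s, in which the tool goes at most 50 mm and 8.59 degrees, less where a joint would pass 70% of its speed; a pose out of reach is approached as far as the arm can. A call with a gripper value outside its range is refused whole. "grip" is the opening, from 0 (shut) to 1 (fully open), set as the call begins (left out, the last holds). The fingers move at their own pace and stop on an object; "force" is the grip in N (left out, the last holds). Time passes only in rows, so rows that repeat a pose let the fingers close. It gives the time, the measured TCP pose, the force and the opening at its end, in the units of the state.
- get_obs(): the state, without advancing time (a new reading comes with each control period).
- get_image(name): name is "scene" or "top"; returns the picture (420x560x3 uint8, red, green, blue); there is no depth.
- camera_model(name): a dict with "K" (3x3 intrinsics, pixels), "pose" (4x4, takes a point from camera to world coordinates). Camera axes: x right, y down, z forward; pixel columns grow to the right and rows downward; lengths in m; the calibration is good to about 2 mm. A picture is of the moment at which its call begins. camera_model takes no time and is no camera call.
- job_done(): hands the job in, once; it reports no verdict.
Trained networks look in the newest picture that a camera, given by its name, has taken for a name from the list of things; names that differ only in an ending like _2 or _b are one class to them, and where a whole thing is asked for, a point or a joint stands for the part that bears it (a point fixed in the world has none). Each returns a list of dicts, best first, with "p" (0 to 1); they miss things now and then, are a little off and sometimes report something else, mostly with a low value. They report only what shows in the picture. A call takes as long as a camera call.
- look_for(camera, query): "rect" ([left, top, width, height] in pixels, round what is visible of it).
The state is a dict: "t": time; "joints": joint angles; "joint_vel": joint speeds; "tau": joint torques, N m; "eef_pos": TCP position; "orientation": TCP orientation; "contact_force": force on the tool from outside, world axes, zero at the start; "wrist_torque": the same for the moment, N m; "width": finger opening in m.
Only numpy, scipy, OpenCV 4.12 (cv2) and the standard library are available. Lean on these libraries where they do the work, as an engineer would, in place of code of your own. Each camera call takes 0.05 s, during which the arm holds its last target. There are 200 camera calls.

TASK

Reach down through the window in the guard over the small hand press and push the lever's black pad down with your fingertips until the lever is at its stop, so that the rubber foot bears on the brass plug; keep it down for two seconds, then let the lever come all the way back up and take the hand out. Never touch the guard, leave the plug standing in its nest, lift nothing, and leave the ring and the spare plugs beside the press where they are.

Things in the scene. Friction and masses are not known exactly. Their poses are not given: they have to be found in the camera images.
- press: Hand press fixed to the bench: grey base 190 (x) x 130 (y) x 14 mm with a round steel nest and, at its rear (+x) end, a pivot tower 111 mm high that carries the lever. Origin at the centre of the base's underside; -x is its front, turned up to 0.3 rad from facing the robot. The lever runs forward (-x) from a pivot at (70, 0, 100) mm.
- pad (a point): Centre of the top face of the lever's finger pad (black, 34 mm along x, 36 mm along y, 12 mm thick), moves with the lever. 110 mm in front of the pivot, level and 107 mm above the bench when the lever is up (12 mm below the top of the guard); at the stop it is 24 mm lower and about 1 mm nearer the tower, front edge dipping 0.22 rad. Axes as the press when the lever is up.
- lever (a joint): Lever angle (rad): 0 = up (rest), grows as the pad is pushed down, 0.22 = down at a solid stop; counts as down above 0.19. A spring returns it when let go. At the pad it takes about 4 N to start and about 11 N at the stop. The foot meets the plug at about 0.15.
- foot: Sprung rubber foot, 18 mm across, under the lever 60 mm in front of the pivot; origin at the centre of its lower face, 75 mm above the bench when the lever is up, 9 mm above the plug; it gives up to 8 mm.
- guard: Fixed guard that stands over the press like a box, 230 (x) x 180 (y) x 119 mm high: grey posts and 5 mm top plate, clear side panels all round. Origin at bench height in the middle. Turned as the press, but set up to 6 mm in x and 12 mm in y off it, so that the pad is not always in the middle of the window. It must not be touched.
- window (a point): Centre of the rectangular window in the guard's top plate, at the height of the plate's upper face (119 mm above the bench); the opening is 84 mm along the guard's x and 100 mm along its y. Axes as the guard; it lies 40 mm in front (-x) of the guard's origin.
- plug: Stepped brass plug, 24 mm across and 44 mm high, standing loose in the nest under the foot, inside the guard; origin at the centre of its underside.
- nest (a point): Centre of the nest's floor, 22 mm above the bench, 10 mm behind (+x) the press's origin; a rim 8 mm high surrounds the plug's foot.
- ring_gauge: Bystander: steel ring 52 mm across, 14 mm high, to the right (-y) of the guard. Origin under its centre.
- spare_plug_a: Bystander: brass plug 16 mm across, 24 mm high, left (+y) of the guard. Origin under its centre.
- spare_plug_b: Bystander: brass plug 17 mm across, 36 mm high, left (+y) of the guard, farther back. Origin under its centre.

How it is judged:
By the outcome, as a careful person would: the job done as asked, in the order asked, and still so for the second after the job is handed in, with the robot touching nothing.
It also fails if it takes over 38 s, if anything falls off the work surface, if the arm or the gripper's body presses on something with over 40 N, if the wrist force passes 120 N, or if a joint passes its speed limit or range.

## Working session

There is one attempt and no reset: what is moved stays moved. The work goes in short steps, Python scripts to look and compute and a tool call to move; the robot and the scene stay as the last step left them, time stands still between calls to the robot, and variables do not carry over. Pictures are saved under pics/ and viewed, about 8 in all and at most 12, crops included, and the job is handed in when it is done.

Besides the shell and the picture viewer there is one more tool, called after "Call:" as a command line: name --pt "numbers of a row" for each row, then --argument value for the rest. play_rows: Moves the arm, as the interface text tells. Its arguments: {"type":"object","properties":{"motion":{"type":"array"},"grip":{"type":"number"},"force":{"type":"number"}},"required":["motion"]}

```bash
mkdir -p pics; ls
python3 - <<'E'
from cell import *
import cv2,numpy as np
o=get_obs();print({k:np.round(v,4).tolist() for k,v in o.items()},tcp_to_grasp)
for c in("top","scene"):
    im=get_image(c);cv2.imwrite(f"pics/{c}0.png",im[:,:,::-1])
    m=camera_model(c);print(c,np.round(m["K"],1).tolist(),np.round(m["pose"],4).tolist())
    for q in("press","pad","guard","window","plug","lever"):
        try:print(q,[(np.round(d["rect"],1).tolist(),round(d["p"],2)) for d in look_for(c,q)[:2]])
        except Exception as e:print(q,e)
E
```

```text
pics
{'t': 0.0, 'joints': [-1.4208, 0.5765, 0.0248, 1.4379, -0.015, 1.129, -0.0565], 'joint_vel': [-0.0003, -0.0004, -0.0015, 0.0012, -0.0009, 0.0014, -0.0005], 'tau': [-0.0, -76.5734, 2.2503, -28.5985, 0.0153, 0.0121, 0.0], 'eef_pos': [0.1562, 0.6562, 0.2305], 'orientation': [-0.4387, 0.5553, 0.4379, 0.5544], 'contact_force': [-0.2079, -0.0513, 0.3594], 'wrist_torque': [0.0098, -0.0091, -0.0109], 'width': 0.0853} 0.0187
top [[432.6, 0.0, 277.1], [0.0, 432.6, 211.5], [0.0, 0.0, 1.0]] [[0.0047, -0.9883, 0.1523, 0.4494], [-0.9998, -0.0018, 0.0189, 0.1901], [-0.0184, -0.1524, -0.9882, 0.929], [0.0, 0.0, 0.0, 1.0]]
press [([299.0, 215.4, 62.3, 50.9], 0.94)]
pad [([323.8, 218.7, 23.3, 38.5], 0.78)]
guard [([269.5, 157.0, 116.5, 133.2], 0.78)]
window [([272.3, 154.9, 114.0, 131.9], 0.58)]
plug []
lever [([322.8, 221.5, 21.4, 30.9], 0.79)]
scene [[505.0, 0.0, 291.1], [0.0, 505.0, 216.6], [0.0, 0.0, 1.0]] [[-0.8308, -0.2828, 0.4793, 0.1844], [-0.5564, 0.4387, -0.7057, 0.7958], [-0.0107, -0.853, -0.5218, 0.5389], [0.0, 0.0, 0.0, 1.0]]
press [([328.1, 189.8, 42.7, 20.8], 0.7)]
pad [([332.3, 191.7, 38.7, 18.9], 0.83)]
guard [([252.5, 157.3, 159.8, 132.4], 0.83)]
window [([252.0, 157.8, 158.9, 128.8], 0.95)]
plug []
lever [([327.7, 192.1, 47.3, 15.8], 0.83)]
```

View pics/top0.png

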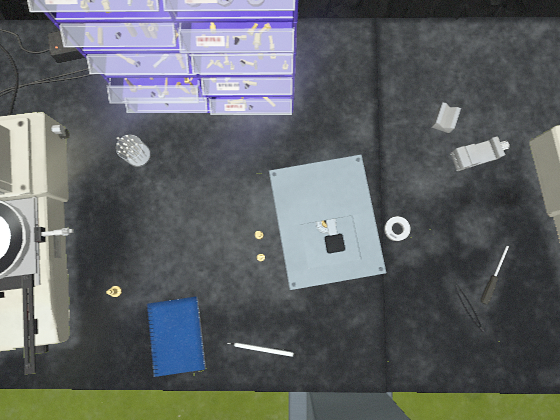

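View pics/scene0.png

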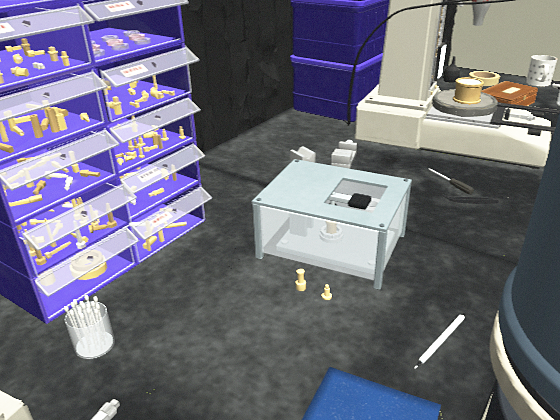

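The top view shows the guard's plate with corners at about (270,171), (361,155), (385,273), (291,289) and the pad at about (334,243). I'll zoom in on both cameras.

Run:
```python
import cv2,numpy as np
a=cv2.imread("pics/top0.png")[145:300,260:395];b=cv2.imread("pics/scene0.png")[150:300,245:420]
a=cv2.resize(a,None,fx=3.8,fy=3.8,interpolation=cv2.INTER_CUBIC);cv2.imwrite("pics/a.png",a)
b=cv2.resize(b[:75],None,fx=4.5,fy=4.5,interpolation=cv2.INTER_CUBIC);cv2.imwrite("pics/b.png",b)
```

```text
(no output)
```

View pics/a.png

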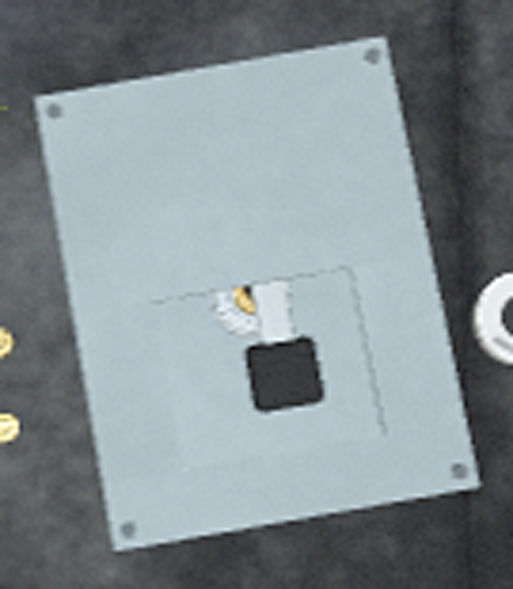

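View pics/b.png

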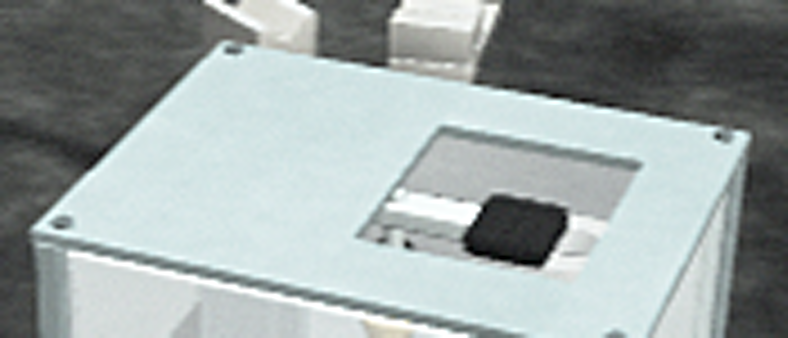

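```bash
cat > h.py <<'E'
from cell import *
import cv2,numpy as np
def ray(c,p,z):
    m=camera_model(c);K=np.array(m["K"]);T=np.array(m["pose"])
    d=T[:3,:3]@np.linalg.inv(K)@[p[0],p[1],1];o=T[:3,3]
    return (o+d*(z-o[2])/d[2])[:2]
E
python3 - <<'E'
from h import *
A=lambda u:(260+(u[0]+.5)/3.8-.5,145+(u[1]+.5)/3.8-.5)
B=lambda u:(245+(u[0]+.5)/4.5-.5,150+(u[1]+.5)/4.5-.5)
G=np.array([ray("top",A(u),.119) for u in[(37,97),(386,38),(481,486),(113,550)]])
print(G.round(4).tolist(),np.linalg.norm(G-np.roll(G,-1,0),axis=1).round(4))
c=G.mean(0);d=G[0]+G[1]-G[2]-G[3];y=np.arctan2(d[1],d[0]);print("guard",c.round(4),"yaw",y)
S=np.array([ray("scene",B(u),.119) for u in[(225,42),(750,133),(30,235)]]);print("scene corners",S.round(4).tolist(),"ctr",(S[1]+S[2])/2)
R=np.array([[np.cos(y),-np.sin(y)],[np.sin(y),np.cos(y)]])
print("window",c+R@[-.04,0])
print("wcorners scene",[(R.T@(ray("scene",B(u),.119)-c)).round(4).tolist() for u in[(440,127),(642,162),(358,237)]])
print("wcorners top",[(R.T@(ray("top",A(u),.119)-c)).round(4).tolist() for u in[(348,267),(386,433),(150,303)]])
im=get_image("top");k=(im.max(2)<70)[228:258,318:350].astype(np.uint8)
n,l,s,ce=cv2.connectedComponentsWithStats(k);print(s[1:],ce[1:]+[318,228])
i=1+np.argmax(s[1:,4]);p=ray("top",ce[i]+[318,228],.107);print("pad top",p,R.T@(p-c))
q=ray("scene",B((517,228)),.107);print("pad scene",q,R.T@(q-c))
o=get_obs();from scipy.spatial.transform import Rotation as Ro
print(Ro.from_quat(o["orientation"]).as_matrix().round(4),o["eef_pos"])
for n in("plug","ring_gauge","spare_plug_a"):print(n,[(d["rect"],d["p"]) for d in look_for("top",n)])
E
```

```text
[[0.6547, 0.2209], [0.6854, 0.044], [0.4606, 0.0036], [0.4291, 0.1823]] [0.1795 0.2284 0.1815 0.2289]
guard [0.5575 0.1127] yaw 0.1735145508001887
scene corners [[0.6847, 0.0444], [0.4599, 0.0031], [0.6526, 0.2247]] ctr [0.5562762  0.11389303]
window [0.51806183 0.10578725]
wcorners scene [[0.0011, -0.0484], [-0.0816, -0.0503], [0.0001, 0.048]]
wcorners top [[0.0023, -0.0481], [-0.0813, -0.0505], [0.0013, 0.0519]]
[[  7   6  20  19 299]] [[334.30769231 243.17725753]]
pad top [0.51549311 0.097007  ] [-0.04404601 -0.00820493]
pad scene [0.51196421 0.10293738] [-0.04649807 -0.00175435]
[[ 0.     -0.9728  0.2316]
 [ 0.      0.2316  0.9728]
 [-1.     -0.      0.    ]] [0.15639244 0.65664235 0.2313126 ]
plug []
ring_gauge [([388.8, 216.6, 18.7, 26.1], 0.68)]
spare_plug_a [([259.2, 230.1, 6.2, 10.9], 0.51), ([258.7, 252.5, 5.3, 11.0], 0.36)]
```

Top view, guard frame (m): pad about (-0.044, -0.009), window centre (-0.040, 0). The measured plate size, 0.18 x 0.229, matches the given one. The scene-view pad offset comes from its visible side face. I'm moving above the pad with the fingers shut and the jaw axis along the guard's y.

Call:
play_rows --pt "0 -0.0096 -0.0092 -0.008" --pt "0 -0.0288 -0.0277 -0.024" --pt "0 -0.0528 -0.0508 -0.045" --pt "0 -0.0816 -0.0785 -0.069" --pt "0 -0.1104 -0.1063 -0.094" --pt "0 -0.144 -0.1386 -0.122" --pt "0 -0.1776 -0.1709 -0.151" --pt "0 -0.2112 -0.2033 -0.179" --pt "0 -0.2448 -0.2356 -0.208" --pt "0 -0.2784 -0.268 -0.236" --pt "0 -0.312 -0.3003 -0.265" --pt "0 -0.3456 -0.3326 -0.293" --pt "0 -0.3792 -0.365 -0.322" --pt "0 -0.408 -0.3927 -0.346" --pt "0 -0.432 -0.4158 -0.366" --pt "0 -0.4512 -0.4343 -0.383" --pt "0 -0.4656 -0.4481 -0.395" --pt "0 -0.4752 -0.4574 -0.403" --pt "0 -0.48 -0.462 -0.407" --pt "0 -0.48 -0.462 -0.407" --grip 0 --force 20

```text
t: 2.9
eef_pos: [0.5162, 0.0948, 0.2313]
orientation: [0.541, -0.455, -0.541, -0.455]
contact_force: [-0.5, 0.3, 0.5]
width: -0.0001
```

Call:
play_rows --pt "0.01 0 0 0" --pt "0.03 0 0 0" --pt "0.055 0 0 0" --pt "0.08 0 0 0" --pt "0.095 0 0 0" --pt "0.1 0 0 0" --pt "0.1 0 0 0" --pt "0.1 0 0 0"

```text
t: 3.7
eef_pos: [0.5165, 0.0965, 0.1318]
orientation: [0.542, -0.455, -0.541, -0.455]
contact_force: [-0.4, -0.6, 0.6]
width: 0.0001
```

Run:
```python
from h import *
from scipy.spatial.transform import Rotation as Ro
o=get_obs();print(o["eef_pos"],o["contact_force"]);print(Ro.from_quat(o["orientation"]).as_matrix().round(3))
b=get_image("scene")[90:240,240:420,::-1];t=get_image("top")[140:300,255:400,::-1]
b=cv2.resize(b,(400*180//180,333));t=cv2.resize(t,(368,406))
out=np.zeros((406,768,3),np.uint8);out[:333,:400]=b;out[:,400:]=t;cv2.imwrite("pics/c.png",out)
```

```text
[0.51646076 0.09646256 0.13180315] [-0.38319871 -0.55787554  0.60897106]
[[ 0.001 -0.985 -0.173]
 [ 0.    -0.173  0.985]
 [-1.    -0.001  0.   ]]
```

View pics/c.png

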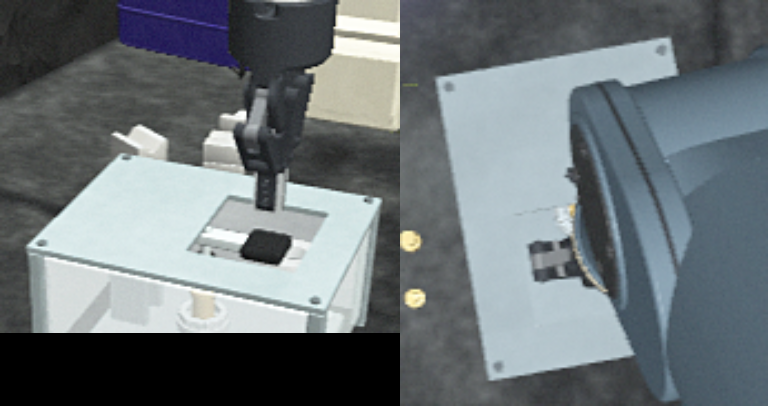

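Scene crop: the fingertips (268,208) stand above the pad (267,245), well inside the window (190–325, 200–268). Going down in stages, shifted 3 mm to +y for clearance.

Call:
play_rows --pt "0.002 0 0.002 0" --pt "0.008 0 0.003 0" --pt "0.015 0 0.003 0" --pt "0.02 0 0.003 0" --pt "0.023 0 0.003 0" --pt "0.026 0 0.003 0" --pt "0.029 0 0.003 0" --pt "0.029 0 0.003 0" --pt "0.029 0 0.003 0"

```text
t: 4.7
eef_pos: [0.5154, 0.0988, 0.1023]
orientation: [-0.541, 0.455, 0.541, 0.455]
contact_force: [-2.3, 0.1, 3.8]
width: 0.0002
```

Call:
play_rows --pt "0.002 0 0 0" --pt "0.004 0 0 0" --pt "0.006 0 0 0" --pt "0.008 0 0 0" --pt "0.01 0 0 0" --pt "0.012 0 0 0" --pt "0.014 0 0 0" --pt "0.015 0 0 0" --pt "0.015 0 0 0" --pt "0.015 0 0 0"

```text
t: 5.7
eef_pos: [0.5164, 0.099, 0.0877]
orientation: [0.542, -0.455, -0.541, -0.455]
contact_force: [-3.7, -1.2, 10.6]
width: -0.0
```

Call:
play_rows --pt "0.0005 0 0 0" --pt "0.001 0 0 0" --pt "0.0015 0 0 0" --pt "0.002 0 0 0" --pt "0.0025 0 0 0" --pt "0.003 0 0 0" --pt "0.003 0 0 0" --pt "0.003 0 0 0"

```text
t: 6.5
eef_pos: [0.5167, 0.0991, 0.085]
orientation: [0.542, -0.454, -0.541, -0.456]
contact_force: [-2.6, -0.3, 11.6]
width: 0.0002
```

Call:
play_rows --pt "0.0005 0 0 0" --pt "0.001 0 0 0" --pt "0.0015 0 0 0" --pt "0.002 0 0 0" --pt "0.002 0 0 0" --pt "0.002 0 0 0"

```text
t: 7.1
eef_pos: [0.5169, 0.0991, 0.0838]
orientation: [0.542, -0.454, -0.541, -0.456]
contact_force: [-5.8, -1.0, 22.8]
width: -0.0001
```

The force jumped to 23 N over the last 1.2 mm, so the lever is at its stop. Hold it there.

Call:
play_rows --pt "0 0 0 0" --pt "0 0 0 0" --pt "0 0 0 0" --pt "0 0 0 0" --pt "0 0 0 0" --pt "0 0 0 0" --pt "0 0 0 0" --pt "0 0 0 0" --pt "0 0 0 0" --pt "0 0 0 0" --pt "0 0 0 0" --pt "0 0 0 0" --pt "0 0 0 0" --pt "0 0 0 0" --pt "0 0 0 0" --pt "0 0 0 0" --pt "0 0 0 0" --pt "0 0 0 0" --pt "0 0 0 0" --pt "0 0 0 0"

```text
t: 9.1
eef_pos: [0.5169, 0.0991, 0.0838]
orientation: [0.542, -0.454, -0.541, -0.456]
contact_force: [-5.7, -0.9, 23.2]
width: 0.0
```

Run:
```python
from h import *
o=get_obs();print(o["t"],o["eef_pos"],o["contact_force"])
b=get_image("scene")[140:300,240:420,::-1];cv2.imwrite("pics/d.png",cv2.resize(b,None,fx=3.7,fy=3.7,interpolation=2))
```

```text
9.1 [0.51688367 0.09907814 0.08376173] [-5.66296503 -0.88935609 23.24668025]
```

View pics/d.png

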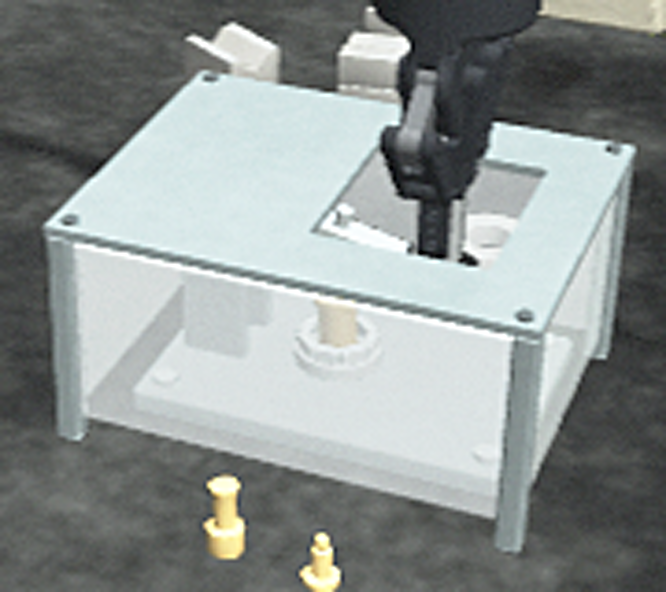

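The lever is tilted down, the plug stands in its nest (338,340), and the hand is clear of the window edges. I'll hold a bit longer, then release gently.

Call:
play_rows --pt "0 0 0 0" --pt "0 0 0 0" --pt "0 0 0 0" --pt "0 0 0 0" --pt "0 0 0 0" --pt "-0.001 0 0 0" --pt "-0.003 0 0 0" --pt "-0.005 0 0 0" --pt "-0.007 0 0 0" --pt "-0.009 0 0 0" --pt "-0.011 0 0 0" --pt "-0.013 0 0 0" --pt "-0.015 0 0 0" --pt "-0.017 0 0 0" --pt "-0.019 0 0 0" --pt "-0.021 0 0 0" --pt "-0.023 0 0 0" --pt "-0.025 0 0 0" --pt "-0.027 0 0 0" --pt "-0.029 0 0 0"

```text
t: 11.15
eef_pos: [0.5162, 0.0992, 0.1114]
orientation: [0.542, -0.455, -0.541, -0.455]
contact_force: [0.2, -1.0, -0.5]
width: -0.0
```

Call:
play_rows --pt "-0.003 0 0 0" --pt "-0.01 0 0 0" --pt "-0.025 0 0 0" --pt "-0.045 0 0 0" --pt "-0.07 0 0 0" --pt "-0.095 0 0 0" --pt "-0.115 0 0 0" --pt "-0.13 0 0 0" --pt "-0.138 0 0 0" --pt "-0.14 0 0 0" --pt "-0.14 0 0 0"

```text
t: 12.25
eef_pos: [0.5156, 0.0989, 0.2511]
orientation: [-0.541, 0.455, 0.541, 0.455]
contact_force: [-0.1, 1.1, -0.5]
width: -0.0001
```

Call:
play_rows --pt "0 0 0.01 0" --pt "0 0 0.03 0" --pt "0 0 0.06 0" --pt "0 0 0.09 0" --pt "0 0 0.12 0" --pt "0 0 0.15 0" --pt "0 0 0.18 0" --pt "0 0 0.21 0" --pt "0 0 0.235 0" --pt "0 0 0.248 0" --pt "0 0 0.25 0" --pt "0 0 0.25 0"

```text
t: 13.45
eef_pos: [0.4727, 0.3445, 0.2509]
orientation: [0.541, -0.455, -0.541, -0.455]
contact_force: [0.5, -0.4, 0.1]
width: 0.0001
```

Run:
```python
from h import *
o=get_obs();print(o["t"],o["eef_pos"],o["contact_force"])
b=get_image("scene")[140:300,240:420,::-1];t=get_image("top");cv2.imwrite("pics/top9.png",t[:,:,::-1])
b=cv2.resize(b,(400,355));t=cv2.resize(t[140:300,250:410,::-1],(400,400))
out=np.zeros((400,800,3),np.uint8);out[:355,:400]=b;out[:,400:]=t;cv2.imwrite("pics/e.png",out)
a=cv2.imread("pics/top0.png");z=cv2.imread("pics/top9.png")
d=cv2.absdiff(a,z).max(2)[145:300,258:415];print("diff>40 px per region:",(d>40).sum(), np.argwhere(d>40)[:10].tolist())
```

```text
13.45 [0.4727083  0.34450823 0.25085313] [ 0.51080975 -0.35611075  0.07237954]
diff>40 px per region: 0 []
```

View pics/e.png

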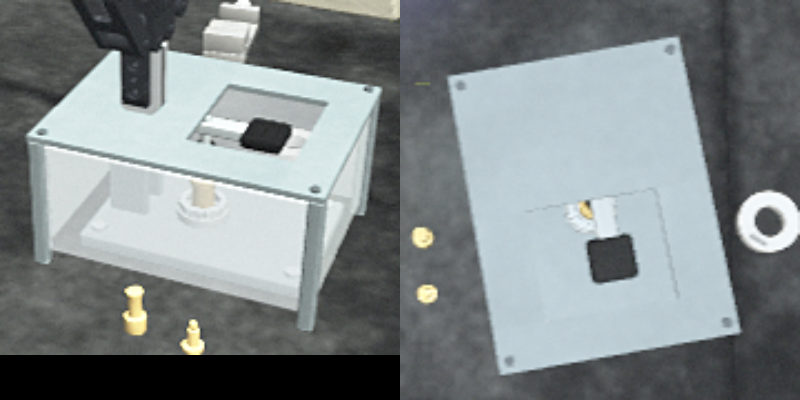

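The lever is back up and the plug is in its nest. The top view of the press, ring and spare plugs is unchanged from the start, and the hand is clear in the air. Handing in.

```bash
python3 -c "
from cell import *
print(job_done())"
```

```text
the job is handed in; nothing more can be done
None
```

The press job is done and handed in at about 13.5 s of the 38 s allowed.

- **Press:** I went down through the window with the fingers shut and pushed the pad until the force jumped from 12 N to 23 N over 1.2 mm of travel, with the fingertips at a height of 84 mm. That matches the solid stop. I held it there for about 2.5 s.
- **Release:** I raised the hand slowly so the lever could follow it up, then lifted it out and moved it aside.
- **Last checks:** The top view of the guard, pad, ring and spare plugs shows no pixel changed beyond the noise threshold since the start. The plug stands in its nest and the contact force is about zero. No contact with the guard showed in the pictures or the force readings.
- **Disagreement:** The two cameras put the pad about 6 mm apart in y. I put this down to the scene view including the pad's side face, used the top view, and the close-up picture before pressing agreed with it.

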